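Fit the oversize service cover under the lips of an equipment case

ROBOT

A 6-joint arm with a two-finger parallel gripper is mounted at the origin on the work surface. World frame = base frame: x ahead of the robot, y to its left, z up, the work surface at z = 0. Lengths are in m, angles in rad, forces in N, time in s.
With the tool pointing down it reaches from about 0.225 to 0.875 m from the base axis. Payload 3.4 kg.
Tool frame: the origin (TCP) lies at the very end of the fingers, on their centre line; the grasp point (between the pads) lies 19 mm behind it; z points along the fingers, y is the direction in which the jaws open and shut (so a half turn about z gives the same grasp; the last joint's range is limited). The gripper opens to 85 mm and grips with 20 to 120 N. Pads are 22 mm wide; open, the fingers measure 114 mm over their backs; the gripper's body (76 mm by 85 mm) begins 54 mm behind the grasp point. The pads swing forward as they close: fully open they stand 13 mm farther back than shut.
Start: joints at [-1.377, 0.276, 1.505, -0, 1.361, -0.121], TCP at [0.178, -0.547, 0.206] pointing down, gripper open.
Joint ranges: [-2.89, 2.89], [-0.75, 2.08], [0.22, 2.7], [-1.18, 4.32], [0.11, 2.71], [-2.7, 2.7]. Speed limits (rad/s): [2.57, 2.57, 3.14, 3.14, 3.14, 3.14].

INTERFACE

Orientations are given as a unit quaternion [w, x, y, z].
In Python, from rig import manip, viewer, job gives the robot as it stands.
- The arm moves only by the shell command python3 -m crank 'ROWS' [OPENING] [FORCE]. ROWS is JSON, a list of rows, each a list of 6 numbers: the shift along the tool's x, y, z in m, then the turn, a rotation vector about the tool's x, y, z in degrees. In form: [[dx, dy, dz, rx, ry, rz], ...]. A call has 1 to 20 rows; each row is the pose to reach, as a shift and turn from the pose measured when the call began, along the tool's axes at that moment; what a row does not reach only later rows make up. A row lasts 1/8 s, in which the tool goes at most 62.5 mm and 10.7 degrees, less where a joint would pass 70% of its speed; a pose out of reach is approached as far as the arm can. A call with a gripper value outside its range is refused whole. OPENING is the opening, from 0 (shut) to 1 (fully open), set as the call begins (- or left out, the last holds). The fingers move at their own pace and stop on an object; FORCE is the grip in N (left out, the last holds). Time passes only in rows, so rows that repeat a pose let the fingers close. It gives the time, the measured TCP pose, the force and the opening at its end, in the units of the state.
- manip.get_state(): the state, without advancing time (a new reading comes with each control period).
- viewer.get_image(name): name is "scene" or "top" or "wrist"; returns a dict with "frame" (420x560x3 uint8, blue, green, red), "range_z" (420x560 float32, m along the optical axis (not along the pixel's ray), 0 where there is no reading), "intrinsics" (3x3 intrinsics, pixels), "D" ([k1, k2, p1, p2, k3] as OpenCV has them; the pictures are not rectified), "world_from_camera" (4x4, takes a point from camera to world coordinates); the wrist camera has in their place "mount" (4x4, takes a point from camera to tool coordinates, whose origin is the TCP and whose axes are the flange's). Camera axes: x right, y up, looking along -z (the intrinsics and any distortion apply to the point x, -y, -z); pixel columns grow to the right and rows downward; lengths in m; the calibration is good to about 2 mm. A picture is of the moment at which its call begins: read the wrist's pose just before it.
- job.sign_off(): hands the job in, once; it reports no verdict.
The state is a dict: "clock": time; "qpos": joint angles; "qd": joint speeds; "effort": joint torques, N m; "position": TCP position; "ee_rot": TCP orientation; "contact_force": force on the tool from outside, world axes, zero at the start; "moment": the same for the moment, N m; "width": finger opening in m.
Only numpy, scipy, OpenCV 4.12 (cv2) and the standard library are available. Lean on these libraries where they do the work, as an engineer would, in place of code of your own. Each camera call takes 0.05 s, during which the arm holds its last target. There are 200 camera calls.

TASK

Close the grey equipment case on the bench with its loose flat cover: tilt the cover, slip one end through the opening and deep under the lip nearest the robot, lower the other end until the cover lies flat on the ledges inside, then draw it gently away from the robot, fully home against the far end, so that both ends are held under the lips. The case's top frame is only lightly clamped and must stay where it is, so feel for the stops, push lightly, and let go of the cover at the end.

Things in the scene. Friction and masses are not known exactly. Their poses are not given: they have to be found in the camera images.
- case_seat (a point): Grey steel case fixed on the bench, 242 long (x axis, away from the robot), 130 wide (y), 96 high. Point: nominal centre of the opening, level with the tops of the ledges, 70 above the bench. In mm along case x from here: near ledge x -124 to -36, far ledge 50 to 87, side ledges 10 wide between; side walls at y +-55. Ledges, walls are rigid; the cover may press them with 40 N at most.
- near_lip (a point): Nominal edge (x -70 mm, top face) of the near lip of the dark steel frame on the case. Frame 4 thick, underside 22 above the ledges, opening 140 x 110. Hidden under this lip hangs the frame's vertical stop, 36.8 farther in (nominal x -106.8). Frame, lips and stop are one piece, up to 12 mm off nominal either way along x, not measured: feel for it. Lightly clamped, it shifts if pushed with over 9 N.
- far_lip (a point): Nominal edge (x = +70 mm, top face) of the frame's far lip; offset together with the near lip and the hidden stop. The cover is 34 mm longer than the opening, so its far end passes down inside this lip only while its near end is within 2.8 mm of the hidden stop. The frame must not be shifted more than 1.5 mm along the case.
- far_wall (a point): Foot of the fixed vertical wall at the far end of the ledges, 17 mm beyond the nominal far lip (x = +87 mm), level with the ledges; it does not shift. Seated home, the cover's far end touches this wall and its centre is straight above the case_seat point.
- cover_mid (a point): Loose cover, lying flat at first: metal plate 174 mm long (x), 100 wide (y), 6 thick, 0.2 to 0.4 kg, with an upright black grip rib on its middle, 60 long (along x), 16 wide (y), 50 high above the plate. Either end may go in first. Point: centre of the plate, half-way through its thickness, 53 below the rib's top; z points up along the rib. Seated, it is 3 above the ledges.
- cover_end1 (a point): Middle of the lower edge of the cover's end at its own -x, 87 mm from the centre, on the underside.
- cover_end2 (a point): Middle of the lower edge of the cover's end at its own +x, 87 mm from the centre, on the underside.
Mind the look-alikes: they are no part of the job. Of the things shaped like the part that bears cover_mid, the aluminium one is meant.

How it is judged:
On the way, in this order (a step that is already met when the one before it is completed fails the run):
1. the tilted cover has one end through the opening and under the near lip (angle between cover_mid's own z axis and vertical above 0.1 rad and ((x of cover_end1 in the frame of case_seat below -0.086 m and z of cover_end1 in the frame of case_seat between -0.004 and 0.013 m) or (x of cover_end2 in the frame of case_seat below -0.086 m and z of cover_end2 in the frame of case_seat between -0.004 and 0.013 m))), for 0.2 s.
2. the cover lies flat on the ledges, within the frame (angle between cover_mid's own z axis and vertical below 0.03 rad and horizontal distance between cover_mid and case_seat below 0.036 m and z of cover_mid in the frame of case_seat between 0.0005 and 0.0055 m), for 0.2 s.
At the end, for the whole second after the job is handed in: The cover rests released and still, flat within 0.025 rad and within 2 mm of its seated height on the ledges, its centre within 3 mm of home along the case (far end against the far end wall, both ends under the lips) and within 8 mm across (angle between cover_mid's own z axis and vertical below 0.025 rad and z of cover_mid in the frame of case_seat between 0.001 and 0.005 m and x of cover_mid in the frame of case_seat between -0.003 and 0.003 m and y of cover_mid in the frame of case_seat between -0.008 and 0.008 m and linear speed of cover below 0.01 m/s); the robot touches nothing.
It fails at once if the cover is forced against the case with more than 40 N (contact force between cover and case above 40 N).
It fails at once if the arm or fingers press on the case with more than 40 N (contact force between any of the arm, the fingers and case above 40 N).
It fails at once if the lightly clamped frame is shifted by more than 1.5 mm (distance of frame from where it was at the start of the episode above 0.0015 m).
It also fails if it takes over 61 s, if anything falls off the work surface, if the arm or the gripper's body presses on something with over 40 N, if the wrist force passes 120 N, or if a joint passes its speed limit or range.

## Working session

There is one attempt and no reset: what is moved stays moved. The work goes in short steps, Python scripts to look and compute and a shell command to move; the robot and the scene stay as the last step left them, time stands still between calls to the robot, and variables do not carry over. Pictures are saved under pics/ and viewed, about 8 in all and at most 12, crops included, and the job is handed in when it is done.

```bash
mkdir -p pics; ls; cat > h.py <<'E'
import numpy as np, cv2
from rig import manip, viewer, job
from scipy.spatial.transform import Rotation as R
def st():
    s=manip.get_state(); return s
def tcp(s):
    T=np.eye(4); q=s["ee_rot"]; T[:3,:3]=R.from_quat([q[1],q[2],q[3],q[0]]).as_matrix(); T[:3,3]=s["position"]; return T
def grab(name):
    s=st(); d=viewer.get_image(name)
    W=d["world_from_camera"] if name!="wrist" else tcp(s)@d["mount"]
    return d,np.array(W)
def cloud(d,W):
    h,w=d["range_z"].shape; u,v=np.meshgrid(np.arange(w),np.arange(h))
    p=cv2.undistortPoints(np.stack([u,v],-1).reshape(-1,1,2).astype(np.float64),d["intrinsics"],d["D"]).reshape(h,w,2)
    z=d["range_z"]; P=np.stack([p[...,0]*z,-p[...,1]*z,-z],-1)
    Q=P@W[:3,:3].T+W[:3,3]; Q[z==0]=np.nan; return Q
E
python3 - <<'E'
from h import *
ims=[]
for n in ("scene","top"):
    d,W=grab(n); np.savez(f"pics/{n}.npz",q=cloud(d,W),f=d["frame"]); cv2.imwrite(f"pics/{n}0.png",d["frame"])
s=st(); print(s)
E
```

```text
pics
{'clock': 0.1, 'qpos': array([-1.37698413e+00,  2.76537858e-01,  1.50602255e+00,  3.16676030e-05,
        1.36069771e+00, -1.20973938e-01]), 'qd': array([ 2.04065379e-03, -2.39857503e-03, -2.04217783e-03, -5.94557456e-04,
        1.69115836e-03,  7.07893723e-05]), 'effort': array([ 1.23424910e-03, -4.17700660e+01, -2.46404332e+01, -2.23580473e-04,
        5.80844018e-03,  1.93285729e-05]), 'position': array([ 0.17794783, -0.54622769,  0.20511638]), 'ee_rot': array([-8.32744610e-04,  9.87639437e-01,  1.56740706e-01, -1.48481104e-05]), 'contact_force': array([ 0.01407897, -0.05424545,  0.46768304]), 'moment': array([ 0.00115898,  0.02980161, -0.00915361]), 'width': 0.08553518031436373}
```

View pics/top0.png

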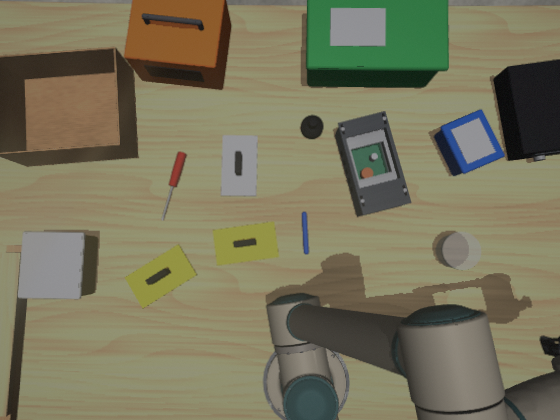

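View pics/scene0.png

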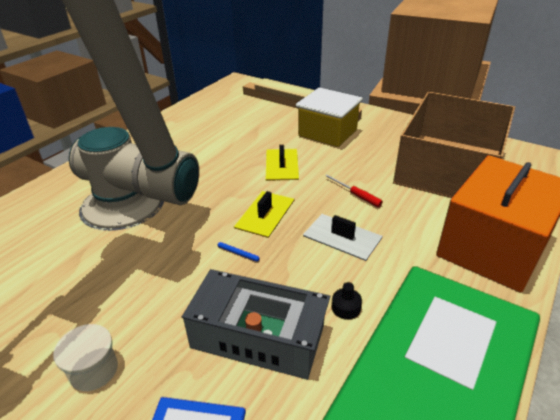

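The case is at about (373,163) in the top view and the aluminium cover at (239,165). The two yellow plates are look-alikes. Next I measure both from the depth.

```bash
python3 - <<'E'
from h import *
z=np.load("pics/top.npz"); q=z["q"]; f=z["f"]
def box(m,name):
    P=q[m]; xy=P[:,:2].astype(np.float32)*1000
    r=cv2.minAreaRect(xy); print(name,m.sum(),"rect",r,"medz",np.median(P[:,2]))
v,u=np.mgrid[:420,:560]
roi=lambda a,b,c,d:(u>a)&(u<b)&(v>c)&(v<d)
Z=q[...,2]
print("bench",np.nanmedian(Z[200:220,320:340]), q[420//2,310])
m=roi(210,270,125,205)
bgr=f.astype(int); al=m&(bgr.min(-1)>140)&(np.ptp(bgr,axis=-1)<40)
box(al,"plate"); box(m&(Z>0.045)&(Z<.07),"rib"); print(np.nanmax(Z[m]))
m=roi(325,425,100,225)
box(m&(Z>0.088)&(Z<.105),"case top")
box(m&(Z>0.063)&(Z<.08),"ledges")
print(np.round(Z[130:200:6,340:408:6]*1000))
E
```

```text
bench -0.0009574019211492368 [ 0.46399509 -0.00555387  0.0061676 ]
plate 1770 rect ((589.4122314453125, 197.94171142578125), (168.752197265625, 98.0824966430664), 1.2549655437469482) medz nan
rib 135 rect ((589.0824584960938, 196.42721557617188), (58.259483337402344, 16.385618209838867), 0.5855001211166382) medz 0.05524544201602666
0.06251969509763877
case top 2651 rect ((585.4161376953125, -166.7523651123047), (256.49127197265625, 131.9965057373047), 15.370355606079102) medz 0.09524038492633502
ledges 1149 rect ((579.6917724609375, -163.74578857421875), (241.6040496826172, 123.11955261230469), 15.245406150817871) medz 0.06949093394311068
[[ 96.  94. 100.  95.  94.  98.  68.  66.  96.   5.   0.   1.]
 [ 74.  93.  68.  73.  72.  70.  71.  68.  92.  -0.  -2.   1.]
 [ 52.  95.  65.  70.  66.  70.  67.  16.  75.   3.  -3.   2.]
 [ 31.  92.  73.   5.   9.   6.   3.  10.  70.  91.   1.  -1.]
 [  1.  93.  69.   6.   6.   9.  39.  10.  70.  96.  -5.  -1.]
 [ -3.  68.  68.   5.   2.   8.  11.  10.  69.  84.   0.  -4.]
 [  4.  49.  96.   9.   8.   7.   4.   7.  13.  72.  93.  -4.]
 [ -2.  21.  94.   6.  36.  35.   9.   1.  72.  67.  91.   4.]
 [  2.  -5.  84.  73.  67.  65.  68.  69.  76.  67.  96.   1.]
 [ -3.   1.  59.  95.  74.  67.  98.  96.  98.  97.  94.  -5.]
 [  1.  -2.  38.  96.  94.  99.  97.  96.  98.  96.  95.  99.]
 [ -0.   2.  10.  97.  96.  97.  90.  94.  89.  92.  97.  94.]]
```

```bash
python3 -m crank '[[0.1,-0.05,-0.1,0,0,0],[0.504,-0.234,-0.1,0,0,2.7],[0.504,-0.234,-0.1,0,0,2.7],[0.504,-0.234,-0.1,0,0,2.7],[0.504,-0.234,-0.1,0,0,2.7],[0.504,-0.234,-0.1,0,0,2.7],[0.504,-0.234,-0.1,0,0,2.7],[0.504,-0.234,-0.1,0,0,2.7],[0.504,-0.234,-0.1,0,0,2.7],[0.504,-0.234,-0.1,0,0,2.7],[0.504,-0.234,-0.1,0,0,2.7],[0.504,-0.234,-0.1,0,0,2.7],[0.504,-0.234,-0.1,0,0,2.7]]' 1
python3 - <<'E'
from h import *
d,W=grab("wrist"); q=cloud(d,W); np.savez("pics/w1.npz",q=q,f=d["frame"],W=W); cv2.imwrite("pics/w1.png",d["frame"]); print(d["mount"],d["intrinsics"],d["D"])
E
```

```text
clock: 1.72
position: [0.5836, -0.1691, 0.3057]
ee_rot: [-0.001, 0.991, 0.132, -0.0]
contact_force: [-0.8, -0.9, 0.3]
width: 0.0854
[[-1.53231803e-04  9.61981225e-01  2.73115541e-01  6.82744661e-02]
 [ 9.99999987e-01  1.62232521e-04 -1.03723080e-05 -3.53277944e-04]
 [-5.42861883e-05  2.73115536e-01 -9.61981237e-01 -1.67529529e-01]
 [ 0.00000000e+00  0.00000000e+00  0.00000000e+00  1.00000000e+00]] [[336.31408712   0.         280.76813251]
 [  0.         336.31408712 208.44293566]
 [  0.           0.           1.        ]] [0.02410341 0.         0.         0.         0.        ]
```

View pics/w1.png

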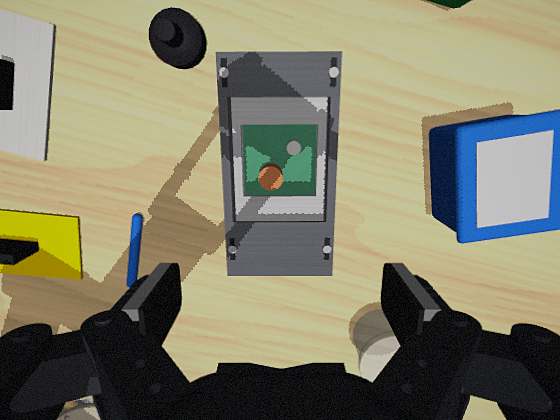

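The wrist view shows the case with its frame opening at rows 97–221 and columns 231–327, and the ledge hole at rows 125–196. The outer corners are about (217,52), (342,51), (332,275) and (227,275).

```bash
cat >> h.py <<'E'
K=np.array([[336.314,0,280.768],[0,336.314,208.443],[0,0,1]]); D=np.array([0.0241,0,0,0,0])
def ray(W,px,z):
    p=cv2.undistortPoints(np.array(px,float).reshape(-1,1,2),K,D).reshape(-1,2)
    d=np.c_[p[:,0],-p[:,1],-np.ones(len(p))]@W[:3,:3].T; o=W[:3,3]
    return o+d*((z-o[2])/d[:,2])[:,None]
E
python3 - <<'E'
from h import *
z=np.load("pics/w1.npz"); W=z["W"]; q=z["q"]; Z=q[...,2]; g=cv2.cvtColor(z["f"],cv2.COLOR_BGR2GRAY)
out=ray(W,[(217,52),(342,51),(332,275),(227,275)],.096)
op=ray(W,[(230.5,97),(328,97),(326,221.5),(233,221.5)],.096)
ho=ray(W,[(241,125),(318,124.5),(316,196),(243,195.5)],.070)
for n,P in zip(("out","open","hole"),(out,op,ho)):
    m=P.mean(0); x=(P[0]+P[1]-P[2]-P[3])/2; y=(P[0]+P[3]-P[1]-P[2])/2
    print(n,m.round(4),"len",np.linalg.norm(x)*1e3,np.linalg.norm(y)*1e3,"yaw",np.degrees(np.arctan2(x[1],x[0])),np.degrees(np.arctan2(-y[0],y[1])))
m=(Z>.088)&(Z<.104); m[:,:190]=0; m[:,370:]=0; m[:30]=0;m[290:]=0
print("top z",np.median(Z[m]),"rect",cv2.minAreaRect(q[m][:,:2].astype(np.float32)*1000))
# intensity profiles along the image column through case
for c in (238,300,): print(c,[(r,int(g[r,c])) for r in list(range(92,102))+list(range(120,129))+list(range(192,200))+list(range(216,226))])
E
```

```text
out [ 0.585  -0.1665  0.096 ] len 252.42658221277586 128.75904556587193 yaw 15.153512531993442 15.431300812727175
open [ 0.5972 -0.1631  0.096 ] len 139.10273383331543 106.59528300682284 yaw 15.25643343990691 15.22223972018955
hole [ 0.595  -0.1637  0.07  ] len 84.8420281770697 89.73366384500713 yaw 15.160093877813262 15.198505779423579
top z 0.09554448223133322 rect ((584.6160888671875, -165.71197509765625), (254.60398864746094, 130.67095947265625), 15.19062614440918)
238 [(92, 61), (93, 64), (94, 62), (95, 60), (96, 64), (97, 97), (98, 131), (99, 128), (100, 122), (101, 121), (120, 125), (121, 130), (122, 125), (123, 126), (124, 124), (125, 124), (126, 122), (127, 124), (128, 125), (192, 180), (193, 180), (194, 179), (195, 180), (196, 182), (197, 180), (198, 179), (199, 178), (216, 119), (217, 124), (218, 117), (219, 119), (220, 125), (221, 47), (222, 44), (223, 58), (224, 66), (225, 64)]
300 [(92, 103), (93, 100), (94, 86), (95, 51), (96, 63), (97, 103), (98, 126), (99, 122), (100, 121), (101, 120), (120, 123), (121, 125), (122, 126), (123, 125), (124, 100), (125, 78), (126, 79), (127, 79), (128, 81), (192, 74), (193, 69), (194, 71), (195, 61), (196, 172), (197, 182), (198, 180), (199, 178), (216, 117), (217, 118), (218, 115), (219, 115), (220, 119), (221, 13), (222, 87), (223, 107), (224, 102), (225, 98)]
```

```bash
python3 -m crank '[[0.1,-0.352,0.08,0,0,14.2],[0.1,-0.352,0.08,0,0,14.2],[0.1,-0.352,0.08,0,0,14.2],[0.1,-0.352,0.08,0,0,14.2],[0.1,-0.352,0.08,0,0,14.2],[0.1,-0.352,0.08,0,0,14.2],[0.1,-0.352,0.08,0,0,14.2],[0.1,-0.352,0.08,0,0,14.2],[0.1,-0.352,0.08,0,0,14.2]]' 1
python3 - <<'E'
from h import *
s=st(); d,W=grab("wrist"); q=cloud(d,W); np.savez("pics/w2.npz",q=q,f=d["frame"],W=W); cv2.imwrite("pics/w2.png",d["frame"])
Z=q[...,2]
for n,a,b in (("rib",.05,.064),):
    m=(Z>a)&(Z<b)&(np.hypot(q[...,0]-.589,q[...,1]-.197)<.06); print(n,m.sum(),cv2.minAreaRect(q[m][:,:2].astype(np.float32)*1000),np.median(Z[m]))
print(tcp(s).round(4))
E
```

```text
clock: 2.9
position: [0.5883, 0.1952, 0.2268]
ee_rot: [-0.0, 1.0, 0.008, 0.0]
contact_force: [-0.3, -0.2, -0.1]
width: 0.0854
rib 898 ((587.874267578125, 197.77450561523438), (60.081687927246094, 15.641425132751465), 0.5155155658721924) 0.05534161089583378
[[ 9.999e-01  1.560e-02  4.000e-04  5.883e-01]
 [ 1.560e-02 -9.999e-01  1.000e-03  1.952e-01]
 [ 4.000e-04 -1.000e-03 -1.000e+00  2.268e-01]
 [ 0.000e+00  0.000e+00  0.000e+00  1.000e+00]]
```

View pics/w2.png

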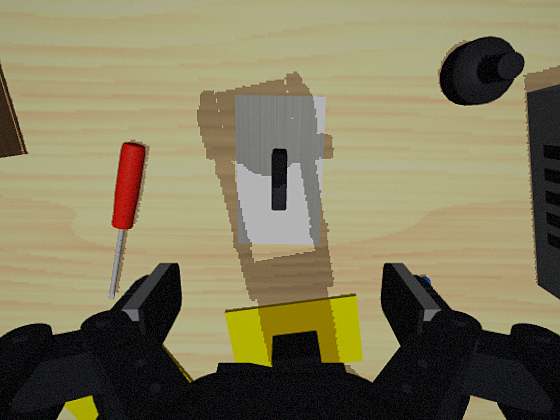

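The rib lies at (279,180) in the picture, square to the jaws and centred to within 3 mm. Going down to grip it.

```bash
python3 -m crank '[[0,-0.0026,0.06,0,0,0.3],[0,-0.0026,0.12,0,0,0.3],[0,-0.0026,0.17,0,0,0.3],[0,-0.0026,0.2,0,0,0.3],[0,-0.0026,0.208,0,0,0.3],[0,-0.0026,0.208,0,0,0.3],[0,-0.0026,0.208,0,0,0.3]]' 1
python3 -m crank '[[0,0,0,0,0,0],[0,0,0,0,0,0],[0,0,0,0,0,0],[0,0,0,0,0,0],[0,0,0,0,0,0],[0,0,0,0,0,0]]' 0 80
```

```text
clock: 3.82
position: [0.5899, 0.1981, 0.0207]
ee_rot: [-0.001, 1.0, 0.005, 0.002]
contact_force: [0.3, -0.0, 0.2]
width: 0.0852
clock: 4.58
position: [0.5899, 0.1982, 0.0212]
ee_rot: [-0.001, 1.0, 0.005, 0.002]
contact_force: [-1.1, 0.3, 4.7]
width: 0.0129
```

```bash
python3 -m crank '[[0,0,-0.02,0,0,0],[0,0,-0.06,0,0,0],[0,0,-0.12,0,0,0],[0,0,-0.18,0,0,0],[0,0,-0.2,0,0,0],[0,0,-0.2,0,0,0],[0,0,-0.2,0,0,0]]' 0 80
python3 - <<'E'
from h import *
d,W=grab("wrist"); q=cloud(d,W); s=st();T=tcp(s); np.savez("pics/w3.npz",q=q,f=d["frame"],W=W); cv2.imwrite("pics/w3.png",d["frame"])
print(s["contact_force"],s["moment"],s["width"],T.round(4))
E
```

```text
clock: 5.45
position: [0.5879, 0.1975, 0.2188]
ee_rot: [-0.001, 1.0, 0.005, 0.0]
contact_force: [-0.8, -0.1, -2.7]
width: 0.0137
[ 0.56489763  0.1849356  -2.41332317] [ 0.00097349 -0.01090803 -0.09577323] 0.012972717151055128 [[ 1.000e+00  9.700e-03 -5.000e-04  5.878e-01]
 [ 9.700e-03 -1.000e+00  1.000e-03  1.974e-01]
 [-5.000e-04 -1.000e-03 -1.000e+00  2.185e-01]
 [ 0.000e+00  0.000e+00  0.000e+00  1.000e+00]]
```

View pics/w3.png

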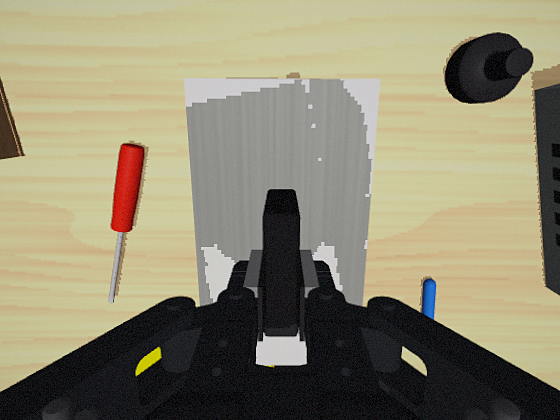

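The cover is held, with its far end at row 79 between columns 185 and 380. Measuring its pose relative to the tool.

```bash
python3 - <<'E'
from h import *
z=np.load("pics/w3.npz"); W=z["W"]; q=z["q"]
T=tcp(st())
P=(q.reshape(-1,3)-T[:3,3])@T[:3,:3]; P=P.reshape(q.shape)
m=np.zeros(P.shape[:2],bool); m[88:230,198:258]=1; m[88:230,305:360]=1
A=P[m]; A=A[np.isfinite(A[:,0])]; A=A[(A[:,2]>-.02)&(A[:,2]<.05)]
c,_,_,_=np.linalg.lstsq(np.c_[A[:,:2],np.ones(len(A))],A[:,2],rcond=None)
print("plate top in tool z = ",c, "resid",np.std(A[:,2]-np.c_[A[:,:2],np.ones(len(A))]@c))
zt=c[2]
# far edge corners
Wt=np.linalg.inv(T)@W
print(ray(Wt,[(185,79),(380,79),(192,200),(371,200)],zt+c[0]*.085).round(4))
m=(P[...,2]>zt-.052)&(P[...,2]<zt-.046)
m2=np.zeros_like(m);m2[180:235,255:310]=1
print("rib",cv2.minAreaRect(P[m&m2][:,:2].astype(np.float32)*1000) if (m&m2).sum()>5 else None)
E
```

```text
plate top in tool z =  [ 0.00218777 -0.00209468  0.01550181] resid 0.0006394388182914368
[[ 0.0847 -0.0489  0.0157]
 [ 0.0847  0.0504  0.0157]
 [ 0.0212 -0.05    0.0157]
 [ 0.0212  0.0506  0.0157]]
rib ((23.606412887573242, -0.2906198501586914), (15.867029190063477, 10.353287696838379), 89.37958526611328)
```

```bash
cat >> h.py <<'E'
PHI=np.radians(15.2); S=np.array([.5882,-.1655,.070]); EL=np.array([-.0893,.0005,.0215])
C=np.array([[np.cos(PHI),-np.sin(PHI),0],[np.sin(PHI),np.cos(PHI),0],[0,0,1]])
def pose(ex,ey,ez,th):   # tool pose putting near lower edge at (ex,ey,ez) mm in case frame, tilt th deg
    t=np.radians(th); Rc=np.array([[np.cos(t),0,np.sin(t)],[0,-1,0],[np.sin(t),0,-np.cos(t)]])
    T=np.eye(4); T[:3,:3]=C@Rc; T[:3,3]=S+C@(np.array([ex,ey,ez])/1e3)-T[:3,:3]@EL; return T
def rows(*ps):
    T0=tcp(st())
    for p in ps:
        M=np.linalg.inv(T0)@pose(*p)
        print(p,"->",np.round(M[:3,3],4).tolist(),np.round(np.degrees(R.from_matrix(M[:3,:3]).as_rotvec()),2).tolist())
def where():
    s=st(); T=tcp(s); e=C.T@(T[:3,3]+T[:3,:3]@EL-S)*1e3; X=C.T@T[:3,:3]
    print("t",round(s["clock"],2),"E mm",e.round(2),"tilt",round(np.degrees(np.arcsin(X[2,0])),2),"yaw",round(np.degrees(np.arctan2(X[1,0],X[0,0])),2),"roll",round(np.degrees(X[2,1]),2),"F case",(C.T@s["contact_force"]).round(2),"M",(C.T@s["moment"]).round(3),"w",round(s["width"],4))
E
python3 - <<'E'
from h import *
where(); rows((-48,0,80,13),(-48,0,40,13))
E
```

```text
t 5.5 E mm [  8.24 372.46 127.08] tilt -0.03 yaw -14.65 roll -0.06 F case [ 0.59  0.03 -2.41] M [-0.002 -0.011 -0.096] w 0.013
(-48, 0, 80, 13) -> [0.0298, 0.3538, 0.0271] [1.6, 12.95, -14.59]
(-48, 0, 40, 13) -> [0.0299, 0.3539, 0.0671] [1.6, 12.95, -14.59]
```

```bash
python3 -m crank '[[0.03,0.05,0,0,0,0],[0.03,0.11,0,0.4,3,-3],[0.03,0.17,0.01,0.8,6,-7],[0.03,0.23,0.02,1.2,9,-10],[0.03,0.29,0.027,1.6,12.95,-14.6],[0.03,0.33,0.027,1.6,12.95,-14.6],[0.03,0.354,0.027,1.6,12.95,-14.6],[0.03,0.354,0.027,1.6,12.95,-14.6],[0.03,0.354,0.027,1.6,12.95,-14.6],[0.03,0.354,0.027,1.6,12.95,-14.6]]'
python3 - <<'E'
from h import *
where(); rows((-48,0,40,13),(-48,0,12,13))
d,W=grab("scene"); cv2.imwrite("pics/s2.png",cv2.resize(d["frame"][120:400,100:460],None,fx=2,fy=2))
E
```

```text
clock: 6.75
position: [0.6209, -0.1548, 0.1905]
ee_rot: [-0.016, 0.985, 0.132, 0.112]
contact_force: [0.0, 1.2, -2.7]
width: 0.0136
t 6.75 E mm [-47.89   1.19  79.55] tilt 12.94 yaw 0.08 roll -0.07 F case [ 0.36  1.16 -2.71] M [-0.039  0.195 -0.011] w 0.0136
(-48, 0, 40, 13) -> [-0.009, 0.0013, 0.0384] [-0.09, 0.06, 0.07]
(-48, 0, 12, 13) -> [-0.0153, 0.0014, 0.0657] [-0.09, 0.06, 0.07]
```

View pics/s2.png

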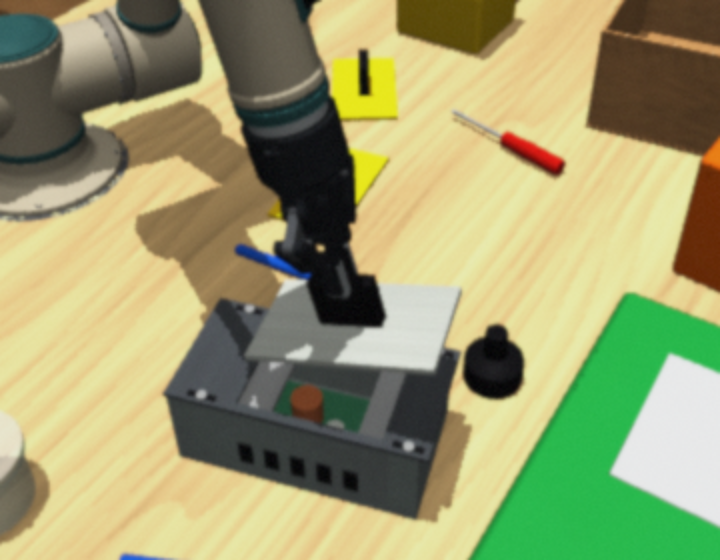

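The cover is held tilted above the opening, with its near end (left) down. Lowering it through the opening.

```bash
python3 -m crank '[[-0.009,0.0013,0.0384,0,0,0],[-0.009,0.0013,0.0384,0,0,0],[-0.011,0.0014,0.048,0,0,0],[-0.013,0.0014,0.057,0,0,0],[-0.0153,0.0014,0.0657,0,0,0],[-0.0153,0.0014,0.0657,0,0,0],[-0.0153,0.0014,0.0657,0,0,0]]'
python3 - <<'E'
from h import *
where(); rows((-48,0,8,13),(-48,0,5,13))
E
```

```text
clock: 7.68
position: [0.6215, -0.1564, 0.1236]
ee_rot: [-0.015, 0.985, 0.132, 0.112]
contact_force: [-0.2, 0.1, -2.3]
width: 0.0132
t 7.67 E mm [-47.66  -0.54  12.58] tilt 13.0 yaw 0.09 roll -0.02 F case [-0.14  0.13 -2.35] M [0.046 0.216 0.01 ] w 0.0132
(-48, 0, 8, 13) -> [-0.0014, -0.0004, 0.0044] [-0.04, 0.0, 0.08]
(-48, 0, 5, 13) -> [-0.002, -0.0004, 0.0073] [-0.04, 0.0, 0.08]
```

```bash
python3 -m crank '[[-0.0005,-0.0003,0.002,0,0,0],[-0.001,-0.0003,0.004,0,0,0],[-0.0015,-0.0003,0.006,0,0,0],[-0.002,-0.0003,0.0085,0,0,0],[-0.002,-0.0003,0.0085,0,0,0],[-0.002,-0.0003,0.0085,0,0,0]]'; python3 -c "
from h import *
where()"; 
```

```text
clock: 8.43
position: [0.6215, -0.1561, 0.1149]
ee_rot: [-0.015, 0.985, 0.132, 0.112]
contact_force: [0.0, -0.4, -2.1]
width: 0.0134
t 8.43 E mm [-47.6   -0.27   3.86] tilt 13.0 yaw 0.09 roll -0.02 F case [-0.06 -0.42 -2.13] M [-0.009  0.194 -0.016] w 0.0134
```

Feeling for the ledge.

```bash
for i in 1; do python3 -m crank '[[-0.0003,0,0.0015,0,0,0],[-0.0005,0,0.002,0,0,0],[-0.0005,0,0.002,0,0,0],[-0.0005,0,0.002,0,0,0]]'; done; python3 -c "
from h import *
where()"; python3 -m crank '[[-0.0003,0,0.001,0,0,0],[-0.0003,0,0.0015,0,0,0],[-0.0003,0,0.0015,0,0,0],[-0.0003,0,0.0015,0,0,0]]';python3 -c "
from h import *
where()"
```

```text
clock: 8.93
position: [0.6214, -0.1561, 0.1128]
ee_rot: [-0.015, 0.985, 0.132, 0.112]
contact_force: [-0.3, -0.2, -3.7]
width: 0.0132
t 8.93 E mm [-47.68  -0.25   1.77] tilt 13.0 yaw 0.08 roll -0.02 F case [-0.34 -0.15 -3.68] M [-0.027  0.191  0.001] w 0.0132
clock: 9.43
position: [0.6215, -0.1561, 0.1113]
ee_rot: [-0.015, 0.985, 0.132, 0.112]
contact_force: [0.0, -0.2, -3.1]
width: 0.0135
t 9.43 E mm [-47.59  -0.26   0.26] tilt 13.0 yaw 0.09 roll -0.02 F case [-0.03 -0.17 -3.06] M [-0.058  0.254 -0.009] w 0.0135
```

```bash
python3 -m crank '[[-0.0002,0,0.001,0,0,0],[-0.0002,0,0.001,0,0,0],[-0.0002,0,0.001,0,0,0]]'; python3 -c "
from h import *
where()"; python3 -m crank '[[-0.0002,0,0.001,0,0,0],[-0.0002,0,0.001,0,0,0],[-0.0002,0,0.001,0,0,0]]';python3 -c "
from h import *
where()"
```

```text
clock: 9.8
position: [0.6215, -0.1561, 0.1103]
ee_rot: [-0.015, 0.985, 0.132, 0.112]
contact_force: [-0.9, 0.1, -2.3]
width: 0.0134
t 9.8 E mm [-47.54  -0.27  -0.75] tilt 13.01 yaw 0.09 roll -0.02 F case [-0.88  0.32 -2.26] M [-0.005  0.21  -0.049] w 0.0134
clock: 10.18
position: [0.6219, -0.1562, 0.1096]
ee_rot: [-0.015, 0.985, 0.132, 0.113]
contact_force: [1.1, -0.3, -1.0]
width: 0.0132
t 10.18 E mm [-47.19  -0.46  -1.51] tilt 13.04 yaw 0.08 roll 0.0 F case [ 1.01 -0.55 -1.03] M [ 0.053  0.116 -0.051] w 0.0132
```

```bash
sed -i 's/-.1655,.070\]/-.1655,.0687]/' h.py; python3 -c "
from h import *
where(); rows((-47,0,3,13),(-60,0,3,13),(-75,0,3,13),(-86,0,3,13))"
```

```text
t 10.18 E mm [-47.19  -0.46  -0.21] tilt 13.04 yaw 0.08 roll 0.0 F case [ 1.01 -0.55 -1.03] M [ 0.053  0.116 -0.051] w 0.0132
(-47, 0, 3, 13) -> [0.0009, -0.0003, -0.003] [-0.02, -0.04, 0.08]
(-60, 0, 3, 13) -> [-0.0117, -0.0004, -0.0059] [-0.02, -0.04, 0.08]
(-75, 0, 3, 13) -> [-0.0264, -0.0004, -0.0093] [-0.02, -0.04, 0.08]
(-86, 0, 3, 13) -> [-0.0371, -0.0004, -0.0118] [-0.02, -0.04, 0.08]
```

```bash
python3 -m crank '[[0.0009,0,-0.003,0,0,0],[0.0009,0,-0.003,0,0,0],[-0.003,0,-0.0039,0,0,0],[-0.007,0,-0.0048,0,0,0],[-0.0117,-0.0003,-0.0059,0,0,0],[-0.014,-0.0003,-0.0064,0,0,0],[-0.017,-0.0003,-0.0071,0,0,0],[-0.017,-0.0003,-0.0071,0,0,0]]'; python3 -c "
from h import *
where(); rows((-75,0,3,13),(-88,0,3,13))"
```

```text
clock: 11.18
position: [0.6041, -0.1607, 0.1127]
ee_rot: [-0.015, 0.985, 0.132, 0.113]
contact_force: [-0.4, -0.8, -2.3]
width: 0.0135
t 11.18 E mm [-65.59  -0.16   2.89] tilt 13.04 yaw 0.07 roll 0.0 F case [-0.58 -0.66 -2.25] M [ 0.004  0.178 -0.004] w 0.0135
(-75, 0, 3, 13) -> [-0.0091, -0.0001, -0.0022] [-0.02, -0.04, 0.07]
(-88, 0, 3, 13) -> [-0.0218, -0.0001, -0.0051] [-0.02, -0.04, 0.07]
```

```bash
python3 -m crank '[[-0.003,0,-0.0007,0,0,0],[-0.006,0,-0.0014,0,0,0],[-0.0091,0,-0.0022,0,0,0],[-0.012,0,-0.0028,0,0,0],[-0.015,0,-0.0035,0,0,0],[-0.018,0,-0.0042,0,0,0],[-0.021,-0.0001,-0.0049,0,0,0],[-0.021,-0.0001,-0.0049,0,0,0]]'; python3 -c "
from h import *
where(); rows((-90,0,3,13),(-91,0,3,13))"
```

```text
clock: 12.18
position: [0.583, -0.1663, 0.1127]
ee_rot: [-0.015, 0.985, 0.132, 0.112]
contact_force: [-0.6, -0.1, -1.8]
width: 0.0136
t 12.18 E mm [-8.743e+01 -2.000e-02  2.940e+00] tilt 13.03 yaw 0.06 roll -0.01 F case [-0.58  0.01 -1.78] M [-0.012  0.22   0.015] w 0.0136
(-90, 0, 3, 13) -> [-0.0025, 0.0001, -0.0006] [-0.02, -0.03, 0.06]
(-91, 0, 3, 13) -> [-0.0035, 0.0001, -0.0008] [-0.02, -0.03, 0.06]
```

```bash
w='from h import *
where()'; python3 -m crank '[[-0.001,0,-0.0002,0,0,0],[-0.002,0,-0.0005,0,0,0],[-0.003,0,-0.0007,0,0,0],[-0.004,0,-0.0009,0,0,0],[-0.004,0,-0.0009,0,0,0]]'>/dev/null; python3 -c "$w"; python3 -m crank '[[-0.0005,0,-0.0001,0,0,0],[-0.001,0,-0.0002,0,0,0],[-0.001,0,-0.0002,0,0,0]]'>/dev/null; python3 -c "$w"
```

```text
t 12.8 E mm [-91.61   0.     2.91] tilt 13.03 yaw 0.06 roll -0.01 F case [-0.01 -0.39 -2.1 ] M [0.    0.263 0.02 ] w 0.0133
t 13.18 E mm [-9.267e+01  2.000e-02  2.850e+00] tilt 13.03 yaw 0.06 roll -0.01 F case [-0.12 -0.   -2.3 ] M [-0.027  0.181 -0.024] w 0.0133
```

```bash
w='from h import *
where()'; python3 -m crank '[[-0.0005,0,-0.0001,0,0,0],[-0.001,0,-0.0002,0,0,0],[-0.001,0,-0.0002,0,0,0]]'>/dev/null; python3 -c "$w"; python3 -m crank '[[-0.0005,0,-0.0001,0,0,0],[-0.001,0,-0.0002,0,0,0],[-0.001,0,-0.0002,0,0,0]]'>/dev/null; python3 -c "$w"
```

```text
t 13.55 E mm [-93.7   -0.     2.84] tilt 13.03 yaw 0.05 roll -0.01 F case [-0.22  0.76 -2.38] M [0.023 0.159 0.023] w 0.0136
t 13.93 E mm [-9.48e+01  5.00e-02  2.79e+00] tilt 13.03 yaw 0.05 roll -0.01 F case [ 0.08 -0.9  -3.14] M [ 0.024  0.232 -0.   ] w 0.0133
```

```bash
w='from h import *
where()'; python3 -m crank '[[-0.0005,0,-0.0001,0,0,0],[-0.0008,0,-0.0002,0,0,0],[-0.0008,0,-0.0002,0,0,0]]'>/dev/null; python3 -c "$w"
```

```text
t 14.3 E mm [-9.565e+01  4.000e-02  2.820e+00] tilt 13.03 yaw 0.05 roll -0.01 F case [ 0.73 -0.44 -3.13] M [-0.004  0.228 -0.026] w 0.0134
```

```bash
w='from h import *
where()'; python3 -m crank '[[-0.0005,0,-0.0001,0,0,0],[-0.0007,0,-0.0002,0,0,0],[-0.0007,0,-0.0002,0,0,0]]'>/dev/null; python3 -c "$w"
```

```text
t 14.68 E mm [-9.623e+01  1.000e-02  2.910e+00] tilt 13.05 yaw 0.04 roll -0.01 F case [ 0.27 -0.12 -2.77] M [ 0.031  0.127 -0.006] w 0.0135
```

```bash
w='from h import *
where()'; python3 -m crank '[[-0.0005,0,-0.0001,0,0,0],[-0.0007,0,-0.0002,0,0,0],[-0.0007,0,-0.0002,0,0,0]]'>/dev/null; python3 -c "$w"
```

```text
t 15.05 E mm [-9.649e+01 -5.000e-02  3.150e+00] tilt 13.1 yaw 0.04 roll 0.0 F case [ 1.94  0.62 -1.18] M [ 0.109 -0.185  0.01 ] w 0.0136
```

Contact with the hidden stop is at E x ≈ −96.4, which agrees with the camera estimate. I back off a hair and pivot the far end down about the near edge.

```bash
python3 -c "
from h import *
rows(*[(-96.1,0,1,t) for t in (13,11,9,7,5,3)])"
```

```text
(-96.1, 0, 1, 13) -> [-0.0001, 0.0, 0.0023] [-0.01, -0.1, 0.04]
(-96.1, 0, 1, 11) -> [0.0006, 0.0, 0.0055] [-0.01, -2.1, 0.04]
(-96.1, 0, 1, 9) -> [0.0012, 0.0, 0.0086] [-0.0, -4.1, 0.04]
(-96.1, 0, 1, 7) -> [0.0017, 0.0, 0.0118] [-0.0, -6.1, 0.04]
(-96.1, 0, 1, 5) -> [0.002, 0.0, 0.015] [-0.0, -8.1, 0.04]
(-96.1, 0, 1, 3) -> [0.0023, 0.0, 0.0182] [-0.0, -10.1, 0.04]
```

```bash
python3 -m crank '[[0,0,0.001,0,0,0],[-0.0001,0,0.0023,0,-0.1,0],[0.0003,0,0.0039,0,-1.1,0],[0.0006,0,0.0055,0,-2.1,0],[0.0009,0,0.007,0,-3.1,0],[0.0012,0,0.0086,0,-4.1,0],[0.0012,0,0.0086,0,-4.1,0],[0.0012,0,0.0086,0,-4.1,0]]'>/dev/null; python3 -c "
from h import *
where();rows(*[(-96.1,0,1,t) for t in (8,7,6,5,4,3)])"
```

```text
t 16.05 E mm [-96.28   0.12   0.88] tilt 8.97 yaw 0.04 roll -0.02 F case [ 0.26 -0.   -3.1 ] M [0.017 0.159 0.025] w 0.0133
(-96.1, 0, 1, 8) -> [0.0005, 0.0002, 0.0014] [-0.02, -0.97, 0.04]
(-96.1, 0, 1, 7) -> [0.0009, 0.0002, 0.003] [-0.02, -1.97, 0.04]
(-96.1, 0, 1, 6) -> [0.0012, 0.0002, 0.0046] [-0.02, -2.97, 0.04]
(-96.1, 0, 1, 5) -> [0.0015, 0.0002, 0.0061] [-0.02, -3.97, 0.04]
(-96.1, 0, 1, 4) -> [0.0017, 0.0002, 0.0077] [-0.02, -4.97, 0.04]
(-96.1, 0, 1, 3) -> [0.0019, 0.0002, 0.0093] [-0.02, -5.97, 0.04]
```

```bash
python3 -m crank '[[0.0002,0,0.0007,0,-0.5,0],[0.0005,0,0.0014,0,-1,0],[0.0007,0,0.0022,0,-1.5,0],[0.0009,0,0.003,0,-2,0],[0.0009,0,0.003,0,-2,0]]'>/dev/null; python3 -c "
from h import *
where()"; python3 -m crank '[[0.0001,0,0.0008,0,-0.5,0],[0.0003,0,0.0016,0,-1,0],[0.0003,0,0.0016,0,-1,0]]'>/dev/null; python3 -c "
from h import *
where();rows(*[(-96.1,0,1,t) for t in (5,4,3)])"
```

```text
t 16.68 E mm [-95.86   0.11   0.97] tilt 6.97 yaw 0.06 roll -0.02 F case [-0.08 -0.36 -1.68] M [-0.035  0.164 -0.023] w 0.0132
t 17.05 E mm [-9.572e+01  8.000e-02  8.300e-01] tilt 5.96 yaw 0.07 roll -0.02 F case [ 0.95 -0.77 -1.95] M [ 0.014  0.115 -0.049] w 0.0133
(-96.1, 0, 1, 5) -> [-0.0, 0.0002, 0.0013] [-0.02, -0.96, 0.07]
(-96.1, 0, 1, 4) -> [0.0003, 0.0002, 0.0029] [-0.02, -1.96, 0.07]
(-96.1, 0, 1, 3) -> [0.0006, 0.0002, 0.0044] [-0.02, -2.96, 0.07]
```

```bash
python3 -m crank '[[-0.0001,0,0.0006,0,-0.5,0],[0,0,0.0013,0,-1,0],[0.0002,0,0.0021,0,-1.5,0],[0.0003,0,0.0029,0,-2,0],[0.0003,0,0.0029,0,-2,0]]'>/dev/null; python3 -c "
from h import *
where()
rows(*[(-96.1,0,.8,t) for t in (3,2,1.5,1,.5,0)])"
```

```text
t 17.68 E mm [-9.593e+01  8.000e-02  9.000e-01] tilt 3.95 yaw 0.09 roll -0.02 F case [ 0.83  0.12 -2.99] M [ 0.024  0.026 -0.039] w 0.0138
(-96.1, 0, 0.8, 3) -> [0.0002, 0.0002, 0.0016] [-0.02, -0.95, 0.09]
(-96.1, 0, 0.8, 2) -> [0.0005, 0.0002, 0.0031] [-0.02, -1.95, 0.09]
(-96.1, 0, 0.8, 1.5) -> [0.0007, 0.0002, 0.0039] [-0.02, -2.45, 0.09]
(-96.1, 0, 0.8, 1) -> [0.0008, 0.0002, 0.0047] [-0.02, -2.95, 0.09]
(-96.1, 0, 0.8, 0.5) -> [0.001, 0.0002, 0.0055] [-0.02, -3.45, 0.09]
(-96.1, 0, 0.8, 0) -> [0.0011, 0.0002, 0.0063] [-0.02, -3.95, 0.09]
```

The far end is now below the lip underside. Continuing down to flat.

```bash
python3 -m crank '[[0.0002,0,0.0016,0,-0.95,0],[0.0005,0,0.0031,0,-1.95,0],[0.0008,0,0.0047,0,-2.95,0],[0.0008,0,0.0047,0,-2.95,0],[0.0008,0,0.0047,0,-2.95,0]]'>/dev/null; python3 -c "
from h import *
where()
rows(*[(-95.8,0,.5,t) for t in (.5,0)])"
```

```text
t 18.3 E mm [-96.07   0.14   0.76] tilt 0.99 yaw 0.1 roll -0.02 F case [ 0.21 -0.08 -3.09] M [-0.037 -0.011 -0.031] w 0.0134
(-95.8, 0, 0.5, 0.5) -> [0.0004, 0.0003, 0.001] [-0.02, -0.49, 0.1]
(-95.8, 0, 0.5, 0) -> [0.0006, 0.0003, 0.0018] [-0.02, -0.99, 0.1]
```

```bash
python3 -m crank '[[0.0003,0,0.001,0,-0.5,0],[0.0004,0,0.0018,0,-0.95,0],[0.0004,0,0.0018,0,-0.95,0],[0.0004,0,0.0018,0,-0.95,0]]'>/dev/null; python3 -c "
from h import *
where()"; python3 -m crank '[[0,0,0.0003,0,0,0],[0,0,0.0006,0,0,0],[0,0,0.0006,0,0,0]]'>/dev/null; python3 -c "
from h import *
where()"
```

```text
t 18.8 E mm [-9.604e+01  3.000e-02  9.100e-01] tilt 0.05 yaw 0.1 roll 0.0 F case [-1.96  0.4   3.5 ] M [0.122 0.218 0.046] w 0.0133
t 19.18 E mm [-9.603e+01  3.000e-02  8.700e-01] tilt 0.07 yaw 0.1 roll 0.01 F case [-1.56  1.07  5.17] M [ 0.236  0.338 -0.021] w 0.0132
```

```bash
python3 -m crank '[[0,0,0,0,0,0],[0,0,0,0,0,0],[0,0,0,0,0,0],[0,0,0,0,0,0],[0,0,0,0,0,0]]' 0.45 80; python3 - <<'E'
from h import *
where()
d,W=grab("wrist"); q=cloud(d,W); T=tcp(st()); np.savez("pics/w4.npz",q=q,f=d["frame"],W=W); cv2.imwrite("pics/w4.png",d["frame"])
E
```

```text
clock: 19.8
position: [0.5815, -0.1666, 0.0911]
ee_rot: [-0.0, 0.991, 0.133, 0.001]
contact_force: [0.9, 0.2, 0.2]
width: 0.038
t 19.8 E mm [-9.598e+01  2.000e-02  7.800e-01] tilt 0.07 yaw 0.1 roll 0.01 F case [ 0.93 -0.03  0.2 ] M [ 0.04   0.009 -0.003] w 0.038
```

View pics/w4.png

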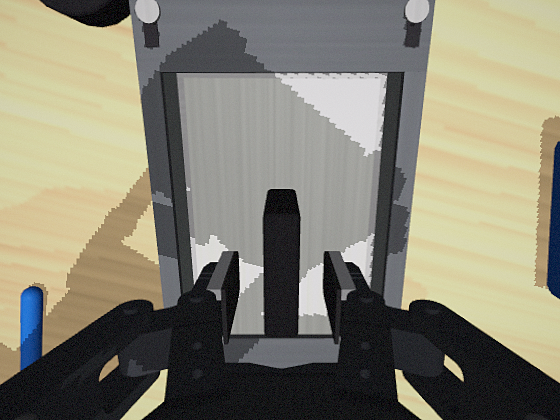

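The cover lies released inside the frame with its far end at the far lip, around row 75, and the fingers are clear of the rib. Checking that it is flat.

```bash
python3 - <<'E'
from h import *
z=np.load("pics/w4.npz"); q=z["q"]; W=z["W"]
P=(q-S)@C
m=np.zeros(P.shape[:2],bool); m[90:200,195:255]=1; m[90:200,310:370]=1; m[265:330,240:256]=1; m[265:330,306:322]=1
A=P[m]; A=A[np.isfinite(A[:,0])]; A=A[(A[:,2]>-.01)&(A[:,2]<.02)]
c=np.linalg.lstsq(np.c_[A[:,:2],np.ones(len(A))],A[:,2],rcond=None)[0]; print("plane",c,len(A),A[:,0].min(),A[:,0].max())
b=P[210:300,278:284]; 
print("side edges y", (C.T@(ray(W,[(180,110),(387,110),(190,230),(377,230)],S[2]+.0065)-S).T).T[:,1])
E
python3 -m crank '[[0,0,0,0,0,0],[0,0,0,0,0,0],[0,0,0,0,0,0],[0,0,0,0,0,0],[0,0,0,0,0,0]]' 0 40; python3 -c "
from h import *
where()"
```

```text
plane [ 1.25254934e-03 -7.55634294e-05  6.78267773e-03] 15228 -0.06978399138765586 0.07288130629536202
side edges y [ 0.05371852 -0.0542566   0.0533596  -0.0544133 ]
clock: 20.48
position: [0.5817, -0.1667, 0.0913]
ee_rot: [0.0, 0.991, 0.133, 0.001]
contact_force: [-0.5, 0.2, 1.0]
width: 0.0147
t 20.48 E mm [-95.87  -0.15   0.97] tilt 0.09 yaw 0.1 roll 0.03 F case [-0.4   0.35  1.04] M [-0.09   0.04  -0.004] w 0.0147
```

Flat within 0.0013 rad. Drawing it away towards the far wall.

```bash
w='from h import *
where()'; python3 -m crank '[[0.001,0,0,0,0,0],[0.002,0,0,0,0,0],[0.003,0,0,0,0,0],[0.004,0,0,0,0,0],[0.005,0,0,0,0,0],[0.005,0,0,0,0,0]]'>/dev/null; python3 -c "$w"; python3 -m crank '[[0.001,0,0,0,0,0],[0.0015,0,0,0,0,0],[0.0015,0,0,0,0,0]]'>/dev/null; python3 -c "$w"
```

```text
t 21.23 E mm [-9.073e+01 -4.000e-02  9.300e-01] tilt 0.1 yaw 0.1 roll 0.02 F case [-2.4   1.14  2.76] M [0.132 0.377 0.036] w 0.0147
t 21.6 E mm [-8.912e+01 -7.000e-02  9.400e-01] tilt 0.1 yaw 0.11 roll 0.03 F case [-2.32 -0.37  2.9 ] M [0.058 0.359 0.104] w 0.0144
```

```bash
w='from h import *
where()'; python3 -m crank '[[0.0005,0,0,0,0,0],[0.001,0,0,0,0,0],[0.001,0,0,0,0,0]]'>/dev/null; python3 -c "$w"; python3 -m crank '[[0.0004,0,0,0,0,0],[0.0007,0,0,0,0,0],[0.0007,0,0,0,0,0]]'>/dev/null; python3 -c "$w"
```

```text
t 21.98 E mm [-8.806e+01 -7.000e-02  9.100e-01] tilt 0.11 yaw 0.1 roll 0.02 F case [-2.18 -0.59  2.68] M [ 0.     0.388 -0.002] w 0.0149
t 22.35 E mm [-87.34  -0.09   0.92] tilt 0.11 yaw 0.1 roll 0.02 F case [-2.51 -0.51  2.81] M [0.067 0.485 0.023] w 0.0147
```

```bash
w='from h import *
where()'; python3 -m crank '[[0.0004,0,0,0,0,0],[0.0007,0,0,0,0,0],[0.0007,0,0,0,0,0]]'>/dev/null; python3 -c "$w"
```

```text
t 22.73 E mm [-8.738e+01 -8.000e-02  1.040e+00] tilt 0.03 yaw 0.11 roll 0.02 F case [-4.49  0.16  3.96] M [-0.036  0.855 -0.018] w 0.0146
```

```bash
w='from h import *
where()'; python3 -m crank '[[0.0004,0,0,0,0,0],[0.0007,0,0,0,0,0],[0.0007,0,0,0,0,0]]'>/dev/null; python3 -c "$w"; python3 -m crank '[[0,0,0,0,0,0],[0,0,0,0,0,0],[0,0,0,0,0,0],[0,0,0,0,0,0],[0,0,0,0,0,0]]' 0.5; python3 -c "$w"
```

```text
t 23.1 E mm [-8.745e+01 -7.000e-02  1.150e+00] tilt -0.05 yaw 0.12 roll 0.01 F case [-6.1  -1.24  5.29] M [-0.021  0.922 -0.022] w 0.0148
clock: 23.72
position: [0.59, -0.1644, 0.0913]
ee_rot: [0.0, 0.991, 0.133, -0.0]
contact_force: [-1.1, 0.6, -0.0]
width: 0.0428
t 23.73 E mm [-8.727e+01 -7.000e-02  1.120e+00] tilt -0.04 yaw 0.12 roll 0.02 F case [-0.86  0.85 -0.04] M [-0.007  0.037  0.007] w 0.0428
```

```bash
python3 -m crank '[[0,0,-0.01,0,0,0],[0,0,-0.03,0,0,0],[0,0,-0.06,0,0,0],[0,0,-0.11,0,0,0],[0,0,-0.16,0,0,0],[0,0,-0.2,0,0,0],[0,0,-0.2,0,0,0],[0,0,-0.2,0,0,0]]' 0.5
python3 - <<'E'
from h import *
d,W=grab("wrist"); q=cloud(d,W); np.savez("pics/w5.npz",q=q,f=d["frame"],W=W); cv2.imwrite("pics/w5.png",d["frame"])
P=(q-S)@C
m=(abs(P[...,0])<.055)&(abs(P[...,1])<.04)&(P[...,2]<.012)&(P[...,2]>-.005)
A=P[m]; print("plane",np.linalg.lstsq(np.c_[A[:,:2],np.ones(len(A))],A[:,2],rcond=None)[0],len(A))
m=(P[...,2]>.05)&(P[...,2]<.065)&(abs(P[...,0])<.06)&(abs(P[...,1])<.03)
print("rib",cv2.minAreaRect(P[m][:,:2].astype(np.float32)*1000))
E
```

```text
clock: 24.72
position: [0.5897, -0.1641, 0.291]
ee_rot: [0.0, 0.991, 0.133, -0.001]
contact_force: [-1.5, 0.0, -1.0]
width: 0.0429
plane [ 0.00098224 -0.00034919  0.00684264] 5619
rib ((0.7194690704345703, 1.2454814910888672), (15.930191040039062, 59.12277603149414), 89.78423309326172)
```

View pics/w5.png

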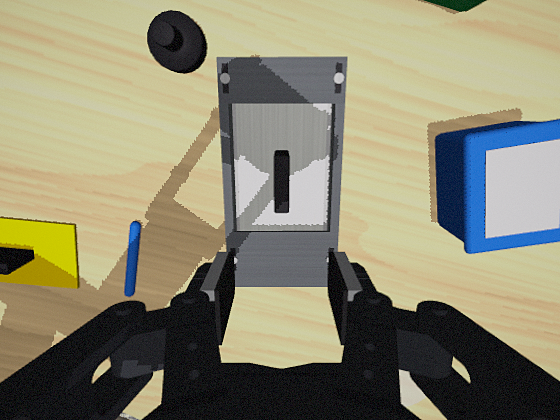

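The cover fills the opening, from row 104 to row 231, with both ends under the lips. It lies flat and the rib centre is at x +0.7 mm, y +1.2 mm. The gripper is clear, so I hand the job in.

```bash
python3 -c "
from rig import job; print(job.sign_off())"
```

```text
the job is handed in; nothing more can be done
None
```

The cover is seated home in the case, released, and handed in at about 25 s of the 61 s limit; no verdict was reported.

- **Insertion:** I gripped the aluminium cover by its rib, tilted it 13° and slid its near end under the near lip. It met the hidden stop at about 2 N. From the pictures the frame sits about 9 mm beyond nominal, and the contact agreed with that.
- **Lowering and drawing home:** I pivoted the far end down to flat and let go once to let the cover settle. I gripped it again and drew it about 9 mm to the far wall. The force there rose to about 6 N with no further advance.
- **Last checks:**
  - The cover is flat within about 0.001 rad.
  - The rib centre is about 0.7 mm from home along the case and 1.2 mm across, with camera accuracy of about 2 mm.
  - Both ends are under the lips, and the gripper is open, about 200 mm above its release height.
- **Disagreement:** the ledge height came out at 68.7 mm when I felt it with the tilted cover. The flat cover later put it at about 69.5 mm. This is within measuring error and did not matter.
- **Not checked:** I did not measure whether the frame moved. The lengthwise forces I read stayed at or below about 6 N, under the 9 N at which it shifts.

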